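# Draw the loosened valve piston and show its ports to the inspection camera

## Task

One of the three valves in the clamped valve section has had its top cap unscrewed and stands proud of the other two. Draw that piston out of its casing and hold it up in the air in front of the inspection camera, hanging upright with its pair of ports turned squarely to the lens, the pair in the centre of the camera's view (so at lens height) and 90 mm from the lens glass. Do not knock the piston against the camera, shift the camera, or disturb the things on the bench; finish while still holding the piston there, quite still.

Things in the scene. Friction and masses are not known exactly. Their poses are not given: they have to be found in the camera images.
- valve_block: Brass valve section of a euphonium, fixed upright in a vise. Origin on the bench under the middle casing, z up. Three vertical casings, 27 mm across, in a row along y at -34, 0, +34 mm. Each has a pair of open receiver tubes towards +x (15 mm across, 64 and 88 mm above the bench, ending 48 mm out). A stub tube at each end of the row, 88 to 98 mm above the bench, to y = +76 and -71 mm.
- rim (a point): Centre of the middle casing's open rim, 125 mm above the bench; axes as valve_block. The three rims are level. The bores are 23.6 mm wide and 87 mm deep (floor 38 mm above the bench).
- vise (a point): Point midway between the vise's jaws at the height of their tops, 52 mm above the bench; axes as valve_block. The low grey vise is fixed, 190 mm long in x (its screw and bar reach x = -118 mm, 48 mm high), 112 mm wide.
- piston: The loosened valve, one loose rigid piece of 90 to 145 g standing on the floor of any of the three casings. Origin at the centre of its foot, z up its axis. To 68 mm: steel piston, 22 mm across; to 107: steel spring barrel, 19 across; 107 to 119: knurled brass cap, 26 across (grip here); thin stem; 135 to 140: finger button, 16 across. In the casing its axes are parallel to valve_block's.
- ports (a point): Point on the piston's wall midway between its pair of dark round ports: 11 mm out along the piston's +x, 38 mm above its foot. The ports are 12 mm across, one above the other, 26 and 50 mm above the foot; other sides have one port each. In the casing the pair faces the way the receiver tubes point. Axes as piston.
- cap (a point): Point on the piston's axis at mid height of its knurled cap, 113 mm above its foot (151 mm above the bench at the start). At the start the cap's underside is 20 mm above the casing's rim, the others' caps sit on their rims.
- valve_a: One of the two other valves, of the same shape, screwed down and fixed. Origin at the centre of its foot in the casing, 38 mm above the bench. Cap 26 mm across, 125 to 137 mm above the bench; button 16 mm across, its top 159 mm above the bench.
- valve_b: The other screwed-down valve, same as valve_a.
- stand: Stand of the inspection camera, fixed to the bench: dark steel base plate 150 x 110 x 12 mm, origin at its centre on the bench. The camera looks level along +x. Steel column 14 mm across, 262 mm tall, at x = -30 mm.
- lens (a point): Centre of the camera's front glass, 75 mm ahead of the stand's origin. x: viewing direction (level, away from the camera), z up. Its height varies, 130 to 200 mm above the bench. The camera is a level barrel 35 to 38 mm across running back to a 34 mm clamp on the column (knob to 42 mm on its +y side), which holds by friction.
- dish: Bystander: loose shallow glass dish, 90 mm across, 18 mm high, origin under its centre.
- oil: Bystander: loose small bottle of valve oil, 32 mm across, 105 mm high, origin under its centre.
- mouthpiece: Bystander: loose steel mouthpiece standing on its rim, 39 mm across, 78 mm high, origin under its centre.
Mind the look-alikes: they are no part of the job. What is shaped like the piston but pink is not meant.

How it is judged:
By the outcome, as a careful person would: the job done as asked, in the order asked, and still so for the second after the job is handed in, while the arm keeps its last pose, push and grip.
It also fails if it takes over 42 s, if anything falls off the work surface, if the arm or the gripper's body presses on something with over 40 N, if the wrist force passes 120 N, or if a joint passes its speed limit or range.

## Robot

A 7-joint arm with a two-finger parallel gripper is mounted at the origin on the work surface. World frame = base frame: x ahead of the robot, y to its left, z up, the work surface at z = 0. Lengths are in m, angles in rad, forces in N, time in s.
With the tool pointing down it reaches from about 0.4 to 0.85 m from the base axis. Payload 10.4 kg.
Tool frame: the origin (TCP) lies at the very end of the fingers, on their centre line; the grasp point (between the pads) lies 19 mm behind it; z points along the fingers, x is the direction in which the jaws open and shut, and the axes are right-handed (so a half turn about z gives the same grasp; the last joint's range is limited). The gripper opens to 87 mm and grips with 3 to 60 N. Pads are 19 mm wide; open, the fingers measure 117 mm over their backs; the gripper's body (75 mm by 190 mm) begins 51 mm behind the grasp point.
Start: joints at [1.302, 0.332, -0.065, 1.46, 0.022, 1.35, -0.088], TCP at [0.152, -0.606, 0.201] pointing down, gripper open.
Joint ranges: [-2.6, 2.6], [-0.5, 2.12], [-1.47, 1.34], [0.16, 2.42], [-1.27, 4.41], [0.06, 2.06], [-2.6, 2.6]. Speed limits (rad/s): [2.22, 2.22, 2.79, 2.79, 3.14, 3.14, 3.14].

## Interface

Orientations are given as a unit quaternion [x, y, z, w].
In Python, from bench import r gives the robot as it stands. The module is installed in compiled form; this text tells all that it offers.
- The arm moves only by the tool carry_out, never from a script. Its argument "commands" is a list that holds one entry, the list of rows, each a list of 7 numbers: the closure in counts, from 0 (fully open) to 255 (shut), then the shift along the tool's x, y, z in units of 25 mm (1.0 is 25 mm), then the turn, a rotation vector about the tool's x, y, z in units of 5 degrees (1.0 is 5 degrees). A call has 1 to 12 rows; each row is the pose to reach, as a shift and turn from the pose measured when the call began, along the tool's axes at that moment; what a row does not reach only later rows make up. A row lasts 1/8 s, in which the tool goes at most 62.5 mm and 10.7 degrees, less where a joint would pass 70% of its speed; a pose out of reach is approached as far as the arm can. A call with a gripper value outside its range is refused whole. The fingers move at their own pace and stop on an object; "grip_force" is the grip in N (left out, the last holds). Time passes only in rows, so rows that repeat a pose let the fingers close. It gives the time, the measured TCP pose, the force and the opening at its end, in the units of the state.
- r.read_state(): the state, without advancing time (a new reading comes with each control period).
- r.camera(name): name is "scene" or "top" or "wrist"; returns the picture (480x640x3 uint8, blue, green, red); there is no depth.
- r.camera_info(name): a dict with "fx", "fy", "cx", "cy" (pixels), "origin" and "rotation" of the camera in the world. Camera axes: x right, y down, z forward; pixel columns grow to the right and rows downward; lengths in m; the calibration is good to about 2 mm. The wrist camera is an equidistant fisheye: a pixel r from the principal point sees the ray r / f radians off the axis. A picture is of the moment at which its call begins: read the wrist's pose just before it. camera_info takes no time and is no camera call; for the wrist camera it gives the pose at the moment of the call.
- r.close_job(): hands the job in, once; it reports no verdict.
The state is a dict: "time": time; "joint_positions": joint angles; "joint_vel": joint speeds; "joint_torque": joint torques, N m; "ee_pos": TCP position; "eef_rot": TCP orientation; "ft_force": force on the tool from outside, world axes, zero at the start; "torque": the same for the moment, N m; "width": finger opening in m.
Only numpy, scipy, OpenCV 4.12 (cv2) and the standard library are available. Lean on these libraries where they do the work, as an engineer would, in place of code of your own. Each camera call takes 0.05 s, during which the arm holds its last target.

## Working session

There is one attempt and no reset: what is moved stays moved. The work goes in short steps, Python scripts to look and compute and a tool call to move; the robot and the scene stay as the last step left them, time stands still between calls to the robot, and variables do not carry over. Pictures are saved under pics/ and viewed, and the job is handed in when it is done.

Besides the shell and the picture viewer there is one more tool, called after "Call:" by a JSON object that holds its "op" and its "data", one argument or row to a line. carry_out: Moves the arm, as the interface text tells. Its arguments: {"type":"object","properties":{"commands":{"type":"array"},"grip_force":{"type":"number"}},"required":["commands"]}

```bash
mkdir -p pics
python3 - <<'E'
from bench import r
import cv2,json
s=r.read_state();print({k:s[k] for k in('time','ee_pos','eef_rot','ft_force','width')})
for n in("scene","top","wrist"):
    i=r.camera_info(n);print(n,i)
    cv2.imwrite(f"pics/{n}0.png",r.camera(n))
E
```

```text
{'time': 0.0, 'ee_pos': array([ 0.15199539, -0.60580547,  0.20005133]), 'eef_rot': array([ 7.88459380e-01, -6.15086417e-01, -5.65984754e-04, -4.30713858e-04]), 'ft_force': array([ 0.21232601, -0.30859591, -0.27154289]), 'width': 0.08667012317444617}
scene {'fx': 469.1065391582727, 'fy': 469.1065391582727, 'cx': 311.3456948452597, 'cy': 242.32936500199602, 'origin': array([0.99132284, 0.20910757, 0.85487958]), 'rotation': array([ 0.49826821,  0.82093964, -0.23881576, -0.14406225])}
top {'fx': 473.9757284548965, 'fy': 473.9757284548965, 'cx': 317.9961444778441, 'cy': 234.0573048786552, 'origin': array([ 0.39669981, -0.00193148,  1.00632773]), 'rotation': array([-0.67134671,  0.73299037, -0.07888162,  0.07613418])}
wrist {'fx': 371.64829954431775, 'fy': 371.64829954431775, 'cx': 318.417642056672, 'cy': 242.393733090076, 'origin': array([ 0.22646466, -0.58721551,  0.38497338]), 'rotation': array([ 0.78059814, -0.60886108, -0.08738364,  0.1109902 ])}
```

View pics/scene0.png

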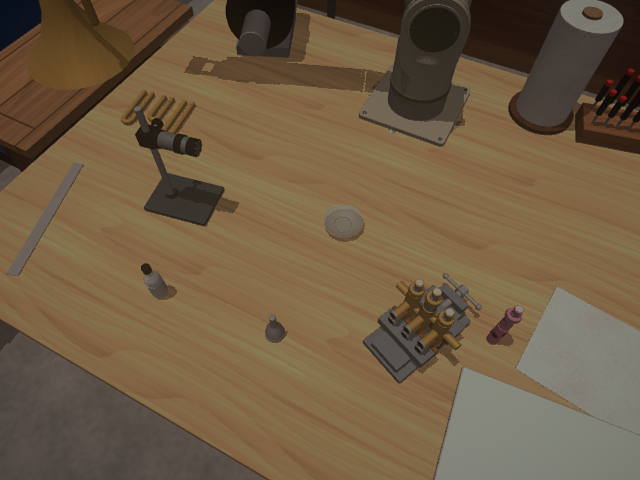

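View pics/top0.png

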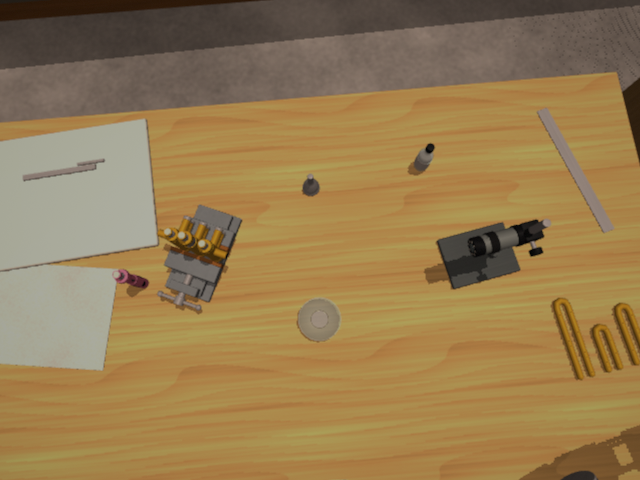

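View pics/wrist0.png

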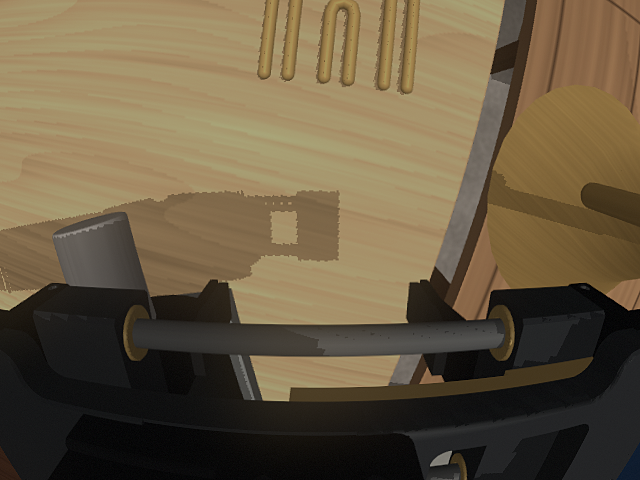

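The scene shows the valve block at about (430,315) with the pink look-alike at (505,325), and the camera stand at (180,165). In the top view the block is at (200,250), pink at (130,280), the dish at (319,320), the stand at (480,255), the mouthpiece at (311,186) and the oil at (425,157).

```bash
cat > h.py <<'E'
import numpy as np,cv2
from scipy.spatial.transform import Rotation as R
from bench import r
def ray(n,u,v,info=None):
    i=info or r.camera_info(n)
    x=(u-i['cx'])/i['fx'];y=(v-i['cy'])/i['fy']
    if n=='wrist':
        t=np.hypot(x,y);d=np.array([x/t*np.sin(t),y/t*np.sin(t),np.cos(t)]) if t>1e-9 else np.array([0,0,1.])
    else: d=np.array([x,y,1.]);d/=np.linalg.norm(d)
    return np.array(i['origin']),R.from_quat(i['rotation']).apply(d)
def plane(n,u,v,z,info=None):
    o,d=ray(n,u,v,info);return o+d*(z-o[2])/d[2]
def tri(*rs):
    A=sum(np.eye(3)-np.outer(d,d) for o,d in rs);b=sum((np.eye(3)-np.outer(d,d))@o for o,d in rs)
    p=np.linalg.solve(A,b);return p,[np.linalg.norm(np.cross(p-o,d)) for o,d in rs]
def proj(n,p,info=None):
    i=info or r.camera_info(n);c=R.from_quat(i['rotation']).inv().apply(np.array(p)-i['origin'])
    if n=='wrist':
        t=np.arctan2(np.hypot(c[0],c[1]),c[2]);k=t/np.hypot(c[0],c[1])
        return i['cx']+i['fx']*k*c[0],i['cy']+i['fy']*k*c[1]
    return i['cx']+i['fx']*c[0]/c[2],i['cy']+i['fy']*c[1]/c[2]
def crop(src,out,u0,v0,u1,v1,k):
    im=cv2.imread(src) if isinstance(src,str) else src
    c=cv2.resize(im[v0:v1,u0:u1],None,fx=k,fy=k,interpolation=cv2.INTER_CUBIC)
    c=cv2.convertScaleAbs(c,alpha=1.5,beta=15)
    for u in range((u0+9)//10*10,u1,10):
        cv2.line(c,((u-u0)*k,0),((u-u0)*k,4 if u%50 else 12),(0,255,0),1)
        if u%20==0: cv2.putText(c,str(u),((u-u0)*k,20),0,.35,(0,255,0),1)
    for v in range((v0+9)//10*10,v1,10):
        cv2.line(c,(0,(v-v0)*k),(4,(v-v0)*k),(0,255,0),1)
        if v%20==0: cv2.putText(c,str(v),(5,(v-v0)*k+4),0,.35,(0,255,0),1)
    cv2.imwrite(out,c)
E
python3 - <<'E'
from h import *
crop('pics/scene0.png','pics/s_blk.png',355,265,535,385,4)
crop('pics/top0.png','pics/t_blk.png',105,195,255,315,5)
crop('pics/scene0.png','pics/s_cam.png',115,90,245,230,4)
crop('pics/top0.png','pics/t_cam.png',425,205,565,300,5)
E
```

```text
(no output)
```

View pics/s_blk.png

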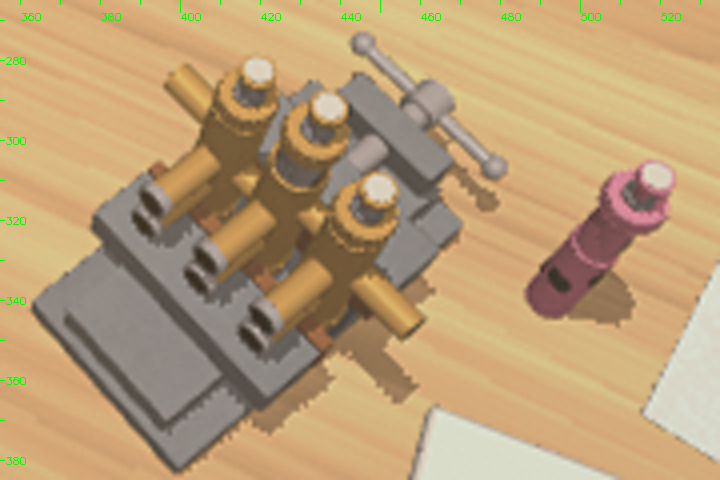

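View pics/t_blk.png

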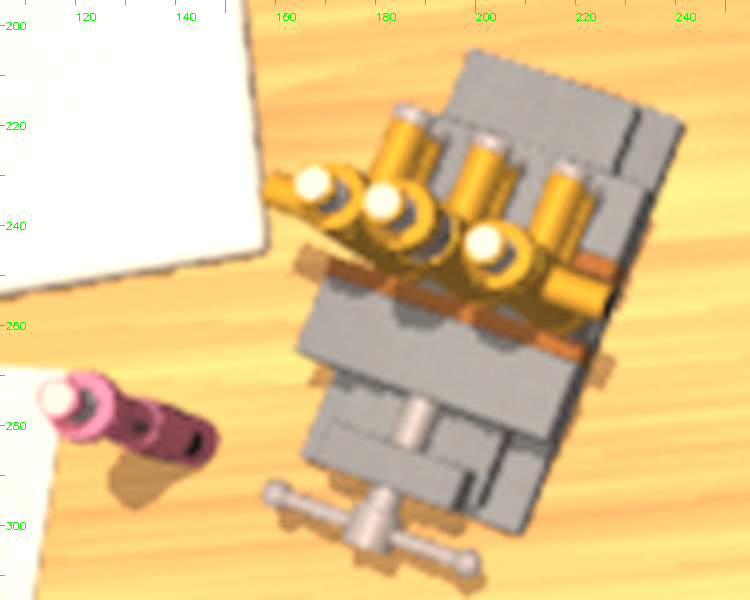

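View pics/s_cam.png

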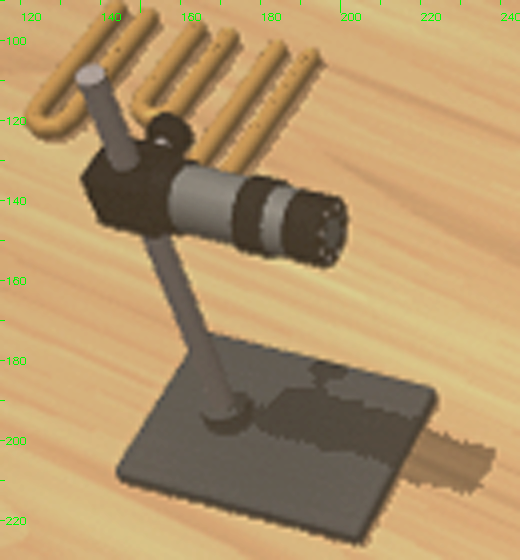

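View pics/t_cam.png

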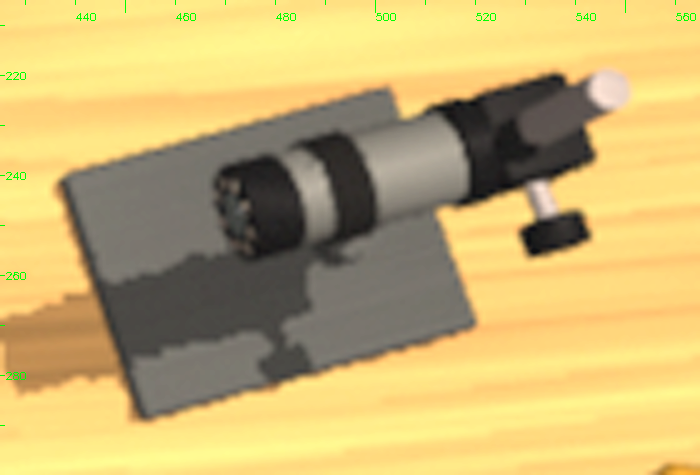

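Candidates: middle valve scene (437,292), which shows a grey barrel under its raised cap; the left valve (419,283) and right valve (449,312), caps seated; and the pink one (516,310), which is excluded. I'll measure the buttons, then the stand.

Run:
```python
from h import *
def blobs(n,f,box):
    im=cv2.imread(f);u0,v0,u1,v1=box;c=im[v0:v1,u0:u1].astype(int)
    m=((c.min(2)>120)&(c.max(2)-c.min(2)<60)).astype(np.uint8)
    k,l,st,ce=cv2.connectedComponentsWithStats(m)
    return [(ce[i]+[u0,v0],st[i][4]) for i in range(1,k) if st[i][4]>6]
a=blobs('scene','pics/scene0.png',(405,275,460,325));b=blobs('top','pics/top0.png',(158,220,210,255))
print(a);print(b)
```

```text
[]
[(array([167., 231.]), np.int32(23)), (array([181. , 234.5]), np.int32(26)), (array([201.4 , 242.96]), np.int32(25))]
```

Run:
```python
from h import *
def blobs(f,box,th,d):
    im=cv2.imread(f);u0,v0,u1,v1=box;c=im[v0:v1,u0:u1].astype(int)
    m=((c.min(2)>th)&(c.max(2)-c.min(2)<d)).astype(np.uint8)
    k,l,st,ce=cv2.connectedComponentsWithStats(m)
    return [(ce[i]+[u0,v0],st[i][4]) for i in range(1,k) if st[i][4]>6]
im=cv2.imread('pics/scene0.png');print(im[292,437],im[283,419],im[312,449])
a=blobs('pics/scene0.png',(405,275,460,325),95,60)
b=blobs('pics/top0.png',(158,220,210,255),110,70)
for x in a:print(x)
for x in b:print(x)
# shadows/outline of stand: base plate mask
for f,box in(('pics/scene0.png',(115,90,245,230)),('pics/top0.png',(425,205,565,300))):
    im=cv2.imread(f);u0,v0,u1,v1=box;c=im[v0:v1,u0:u1].astype(int)
    m=((c.max(2)-c.min(2)<25)).astype(np.uint8)*255
    cv2.imwrite('pics/m_'+f[5:8]+'.png',cv2.resize(m,None,fx=4,fy=4,interpolation=0))
```

```text
[116 128 136] [116 129 137] [115 128 135]
(array([451.76470588, 281.05882353]), np.int32(17))
(array([419.25806452, 282.06451613]), np.int32(31))
(array([436.91176471, 291.20588235]), np.int32(34))
(array([449.57142857, 311.57142857]), np.int32(35))
(array([167.06896552, 231.17241379]), np.int32(29))
(array([180.93548387, 234.58064516]), np.int32(31))
(array([201.39285714, 243.17857143]), np.int32(28))
```

View pics/m_top.png

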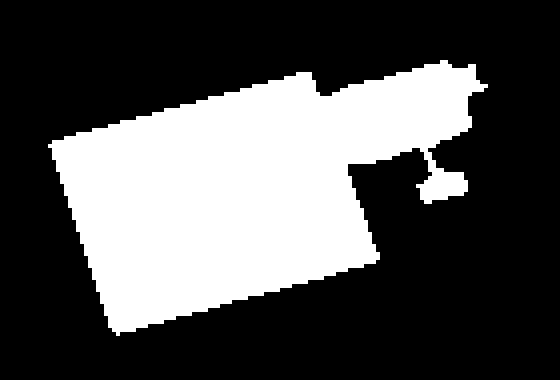

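Run:
```python
from h import *
S=lambda u,v:ray('scene',u,v); T=lambda u,v:ray('top',u,v)
P=[]
for a,b,z in(((419.26,282.06),(201.39,243.18),.159),((436.91,291.2),(180.94,234.58),.178),((449.57,311.57),(167.07,231.17),.159)):
    p,e=tri(S(*a),T(*b));print('btn',p.round(4),np.round(e,4),'scene',plane('scene',*a,z).round(4),'top',plane('top',*b,z).round(4));P.append((plane('scene',*a,z)+plane('top',*b,z))/2)
d=P[0]-P[2];print('row',np.hypot(*d[:2]),np.degrees(np.arctan2(d[1],d[0])),'mid',(P[0]+P[2])/2)
c=lambda x,y,u0,v0,k:(u0+(x+.5)/k-.5,v0+(y+.5)/k-.5)
tc=[c(*q,425,205,5) for q in((62,180),(390,88),(476,324),(143,420))]
sc=[c(*q,115,90,4) for q in((437,390),(360,545),(117,475),(207,331))]
for nm,q in(('top',tc),('scene',sc)):
    w=np.array([plane(nm,*x,.012) for x in q]);print(nm,w.round(4),'cen',w.mean(0).round(4))
    for i in range(4):
        e=w[(i+1)%4]-w[i];print(round(np.hypot(*e[:2]),4),round(np.degrees(np.arctan2(e[1],e[0])),2))
a=c(337,231,115,90,4);b=c(235,208,425,205,5)
print('lens',tri(S(*a),T(*b)))
a=c(90,76,115,90,4);b=c(608,90,425,205,5)
print('col',tri(S(*a),T(*b)),plane('scene',*a,.262),plane('top',*b,.262))
```

```text
btn [0.5872 0.2    0.1595] [0.0001 0.0001] scene [0.5869 0.2001 0.159 ] top [0.5873 0.2001 0.159 ]
btn [0.6016 0.2311 0.1799] [0.0001 0.0001] scene [0.6004 0.2312 0.178 ] top [0.6021 0.2316 0.178 ]
btn [0.6152 0.2619 0.1599] [0. 0.] scene [0.6147 0.262  0.159 ] top [0.6155 0.2622 0.159 ]
row 0.06805760349807656 -114.25582761317021 mid [0.60109629 0.23109937 0.159     ]
top [[ 0.5816 -0.268   0.012 ]
 [ 0.6093 -0.4145  0.012 ]
 [ 0.5047 -0.4329  0.012 ]
 [ 0.4769 -0.2872  0.012 ]] cen [ 0.5431 -0.3507  0.012 ]
0.1491 -79.28
0.1062 -169.98
0.1484 100.8
0.1064 10.4
scene [[ 0.4771 -0.287   0.012 ]
 [ 0.5872 -0.2647  0.012 ]
 [ 0.6104 -0.4121  0.012 ]
 [ 0.5021 -0.4315  0.012 ]] cen [ 0.5442 -0.3488  0.012 ]
0.1123 11.42
0.1491 -81.04
0.1101 -169.85
0.1466 99.82
lens (array([ 0.53116747, -0.2750102 ,  0.19780602]), [np.float64(0.001614333538968315), np.float64(0.001614333538968188)])
col (array([ 0.54895971, -0.3804243 ,  0.26292777]), [np.float64(0.00036060932423671676), np.float64(0.00036060932423670944)]) [ 0.5482817  -0.38180286  0.262     ] [ 0.54896975 -0.38052666  0.262     ]
```

```bash
cat >> h.py <<'E'
def units(pos,yaw_deg,s=None):
    s=s or r.read_state();R0=R.from_quat(s['eef_rot']);a=np.radians(yaw_deg)
    x=np.array([np.cos(a),np.sin(a),0]);z=np.array([0,0,-1.]);Rt=R.from_matrix(np.stack([x,np.cross(z,x),z],1))
    return (R0.inv().apply(np.array(pos)-s['ee_pos'])/.025).round(3),((R0.inv()*Rt).as_rotvec(True)/5).round(3)
def pose(s):
    M=R.from_quat(s['eef_rot']).as_matrix();return s['ee_pos'].round(4),'yaw',round(np.degrees(np.arctan2(M[1,0],M[0,0])),2),'tilt',(M[:2,2]).round(4)
E
python3 - <<'E'
from h import *
for p,y in(((.152,-.606,.33),-75.9),((.45,-.15,.33),-50),((.6012,.2312,.30),-24.26)): print(*units(p,y))
E
```

```text
[-2.000e-03  0.000e+00 -5.189e+00] [ 0.     0.012 -0.004]
[-14.795 -15.999  -5.175] [-2.000e-03  1.200e-02 -5.184e+00]
[-28.112 -25.575  -3.961] [-5.0000e-03  1.1000e-02 -1.0332e+01]
```

Call:
{"op": "carry_out", "data": {
  "commands": [
    [[0, 0, 0, -2.5, 0, 0, 0], [0, 0, 0, -5.0, 0, 0, 0], [0, -2, -2.2, -5.2, 0, 0, -1], [0, -4, -4.3, -5.2, 0, 0, -2], [0, -6, -6.5, -5.2, 0, 0, -3], [0, -8, -8.6, -5.2, 0, 0, -4], [0, -10, -10.8, -5.2, 0, 0, -5], [0, -12, -13, -5.2, 0, 0, -5.2], [0, -13.5, -14.6, -5.2, 0, 0, -5.2], [0, -14.8, -16, -5.2, 0, 0, -5.2], [0, -14.8, -16, -5.2, 0, 0, -5.2]]
  ]
}}

```text
time: 1.52
ee_pos: [0.4509, -0.1471, 0.3307]
eef_rot: [0.907, -0.421, -0.0, -0.0]
ft_force: [-0.0, -0.3, 0.1]
width: 0.0872
```

Run:
```python
from h import *
s=r.read_state();print(s['time'],pose(s),s['joint_positions'].round(2))
print(*units((.6012,.2312,.27),-24.26))
```

```text
1.525 (array([ 0.4509, -0.1471,  0.3307]), 'yaw', np.float64(-49.79), 'tilt', array([-0.    ,  0.0009])) [ 0.81 -0.01 -0.58  1.59 -0.01  1.57 -0.63]
[ -7.674 -14.357   2.441] [-0.008  0.006 -5.106]
```

Call:
{"op": "carry_out", "data": {
  "commands": [
    [[0, -1.2, -2.2, 0.4, 0, 0, -0.8], [0, -2.3, -4.3, 0.8, 0, 0, -1.5], [0, -3.5, -6.5, 1.2, 0, 0, -2.3], [0, -4.6, -8.6, 1.6, 0, 0, -3.0], [0, -5.7, -10.7, 2, 0, 0, -3.8], [0, -6.7, -12.6, 2.4, 0, 0, -4.5], [0, -7.7, -14.35, 2.45, 0, 0, -5.1], [0, -7.7, -14.35, 2.45, 0, 0, -5.1], [0, -7.7, -14.35, 2.45, 0, 0, -5.1]]
  ]
}}

```text
time: 2.65
ee_pos: [0.6006, 0.2312, 0.2694]
eef_rot: [0.978, -0.211, -0.0, -0.0]
ft_force: [0.9, -0.6, -0.7]
width: 0.0868
```

Run:
```python
from h import *
s=r.read_state();print(s['time'],pose(s),s['joint_positions'].round(2))
i=r.camera_info('wrist');print(i)
cv2.imwrite('pics/w1.png',r.camera('wrist'))
for z,p in((.178,(.6012,.2312)),(.125,(.6012,.2312))):print(proj('wrist',(*p,z),i))
print(proj('wrist',(.5871,.2001,.159),i),proj('wrist',(.6151,.2621,.159),i))
```

```text
2.65 (array([0.6006, 0.2312, 0.2694]), 'yaw', np.float64(-24.31), 'tilt', array([-0.0007,  0.0004])) [ 0.15  0.48 -0.87  1.26  0.36  1.56 -1.09]
{'fx': 371.64829954431775, 'fy': 371.64829954431775, 'cx': 318.417642056672, 'cy': 242.393733090076, 'origin': array([0.63229083, 0.30130699, 0.45425454]), 'rotation': array([ 0.96779892, -0.20841205, -0.03004036,  0.13793928])}
(np.float64(319.3353816044979), np.float64(237.74714480013915))
(np.float64(319.23417472324684), np.float64(222.15736600944118))
(np.float64(319.2128755241556), np.float64(270.5744588444865)) (np.float64(319.2506026043202), np.float64(190.62009308885524))
```

View pics/w1.png

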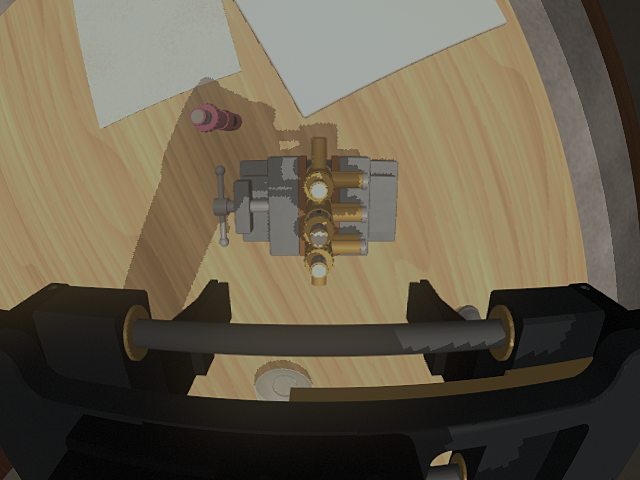

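Run:
```python
from h import *
crop('pics/w1.png','pics/w1c.png',240,125,400,285,4)
```

```text
(no output)
```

View pics/w1c.png

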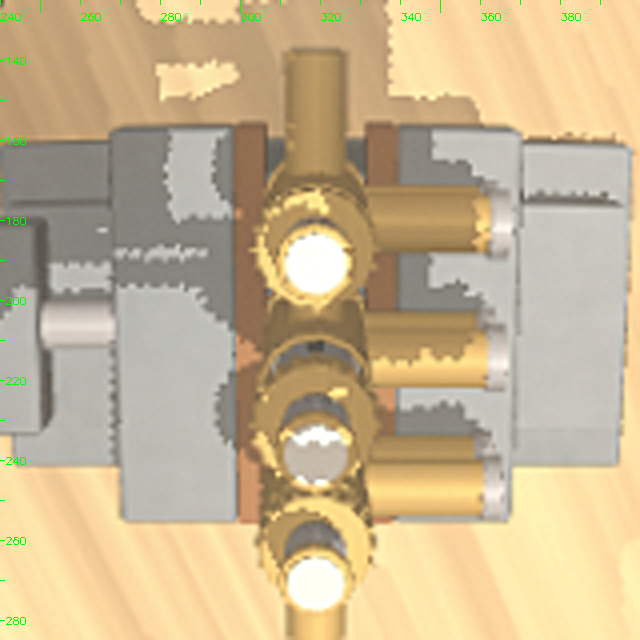

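Wrist crop: the middle valve (318.6,237.6) has its barrel showing under its cap and sits between two seated valves. It matches the projection to about 0.5 mm and the yaw agrees. Descending now.

Call:
{"op": "carry_out", "data": {
  "commands": [
    [[0, 0, 0, 1.0, 0, 0, 0], [0, 0, 0, 2.0, 0, 0, 0], [0, 0, 0, 3.0, 0, 0, 0], [0, 0, 0, 3.8, 0, 0, 0], [0, 0, 0, 4.5, 0, 0, 0], [0, 0, 0, 5.0, 0, 0, 0], [0, 0, 0, 5.3, 0, 0, 0], [0, 0, 0, 5.5, 0, 0, 0], [0, 0, 0, 5.5, 0, 0, 0], [0, 0, 0, 5.5, 0, 0, 0]]
  ]
}}

```text
time: 3.95
ee_pos: [0.6011, 0.2307, 0.1328]
eef_rot: [0.977, -0.211, 0.0, -0.0]
ft_force: [-0.7, -0.3, 1.0]
width: 0.087
```

Run:
```python
from h import *
s=r.read_state();print(s['time'],pose(s),s['ft_force'].round(2),units((.601,.2312,.132),-24.3))
cv2.imwrite('pics/w2.png',r.camera('wrist'))
```

```text
3.95 (array([0.6011, 0.2307, 0.1328]), 'yaw', np.float64(-24.38), 'tilt', array([0.0007, 0.0004])) [-0.75 -0.27  0.99] (array([-0.011, -0.018,  0.03 ]), array([-0.008, -0.005, -0.015]))
```

View pics/w2.png

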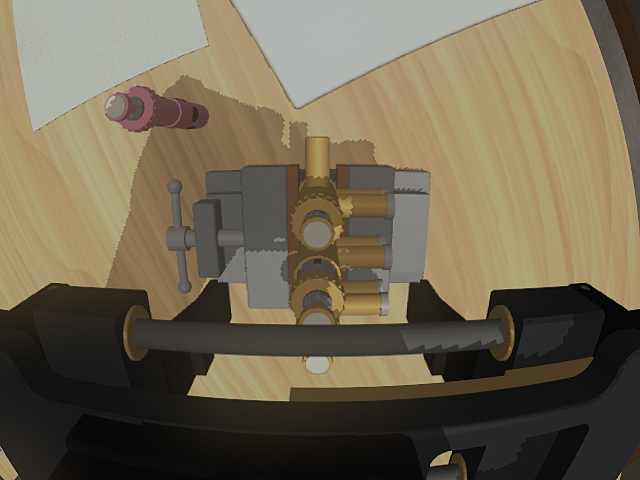

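The fingers straddle the middle cap at (316,300), so I'll close.

Call:
{"op": "carry_out", "data": {
  "commands": [
    [[255, 0, 0, 0, 0, 0, 0], [255, 0, 0, 0, 0, 0, 0], [255, 0, 0, 0, 0, 0, 0], [255, 0, 0, 0, 0, 0, 0], [255, 0, 0, 0, 0, 0, 0], [255, 0, 0, 0, 0, 0, 0], [255, 0, 0, 0, 0, 0, 0], [255, 0, 0, 0, 0, 0, 0]]
  ],
  "grip_force": 30
}}

```text
time: 5.0
ee_pos: [0.601, 0.2307, 0.1328]
eef_rot: [0.977, -0.211, 0.0, -0.0]
ft_force: [-0.5, 0.2, -0.4]
width: 0.0232
```

Call:
{"op": "carry_out", "data": {
  "commands": [
    [[255, 0, 0, 0, 0, 0, 0], [255, 0, 0, 0, 0, 0, 0]]
  ]
}}

```text
time: 5.25
ee_pos: [0.601, 0.2307, 0.1328]
eef_rot: [0.977, -0.211, 0.0, -0.0]
ft_force: [-0.9, -0.2, 0.8]
width: 0.0232
```

Run:
```python
from h import *
s=r.read_state();print(s['time'],pose(s),s['ft_force'].round(2),s['torque'].round(3),s['width'],units((.601,.2312,.132),-24.3))
im=r.camera('wrist');cv2.imwrite('pics/w3.png',im);crop(im,'pics/w3c.png',240,230,400,400,4)
im=r.camera('scene');crop(im,'pics/s3c.png',370,240,490,360,5)
```

```text
5.25 (array([0.601 , 0.2307, 0.1328]), 'yaw', np.float64(-24.38), 'tilt', array([0.0006, 0.0004])) [-0.85 -0.24  0.76] [0.033 0.015 0.015] 0.02322977819666638 (array([-0.008, -0.019,  0.031]), array([-0.007, -0.004, -0.015]))
```

View pics/w3c.png

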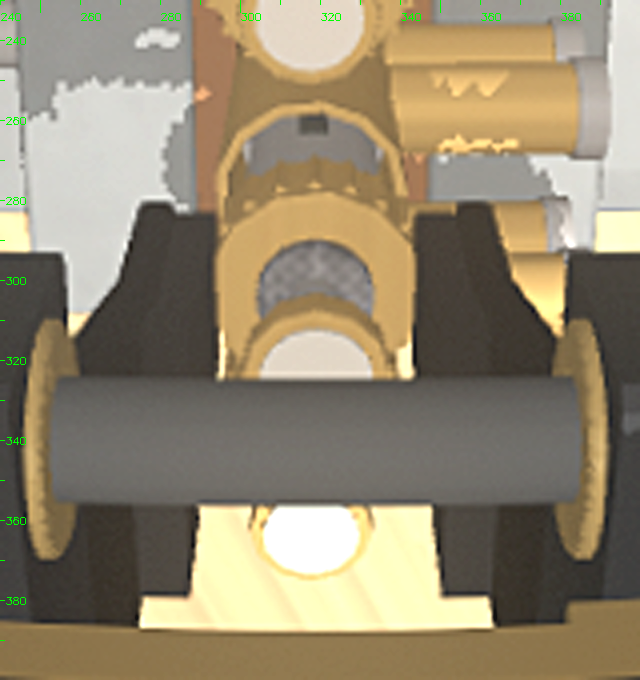

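View pics/s3c.png

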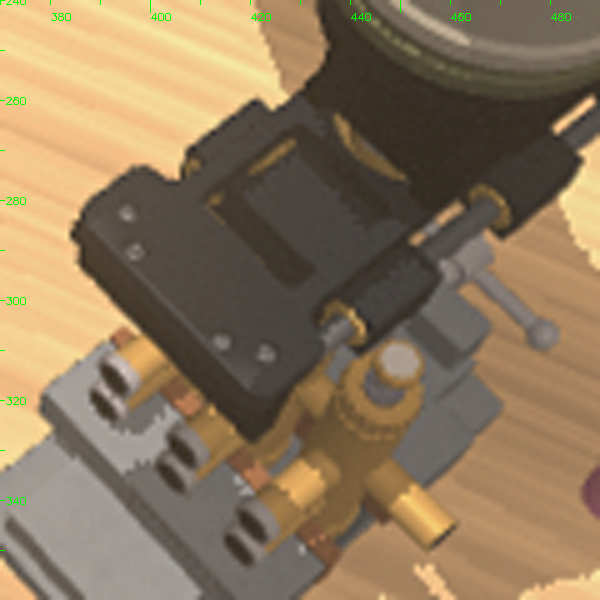

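Both pads bear on the cap. Now the straight lift, slowly at first.

Call:
{"op": "carry_out", "data": {
  "commands": [
    [[255, 0, 0, -0.15, 0, 0, 0], [255, 0, 0, -0.4, 0, 0, 0], [255, 0, 0, -0.7, 0, 0, 0], [255, 0, 0, -1.0, 0, 0, 0]]
  ]
}}

```text
time: 5.85
ee_pos: [0.601, 0.2307, 0.1584]
eef_rot: [0.977, -0.211, 0.0, -0.0]
ft_force: [-0.3, -0.1, -1.0]
width: 0.0236
```

Run:
```python
from h import *
s=r.read_state();print(s['time'],pose(s),s['ft_force'].round(2),s['torque'].round(3),s['width'],units((.601,.2309,.29),-24.38))
im=r.camera('wrist');crop(im,'pics/w4c.png',240,230,400,400,4)
```

```text
5.85 (array([0.601 , 0.2307, 0.1584]), 'yaw', np.float64(-24.37), 'tilt', array([0.0008, 0.0005])) [-0.3  -0.08 -0.98] [-0.037 -0.045 -0.001] 0.023613760302183647 (array([-1.000e-03, -1.000e-02, -5.262e+00]), array([-0.009, -0.006,  0.001]))
```

View pics/w4c.png

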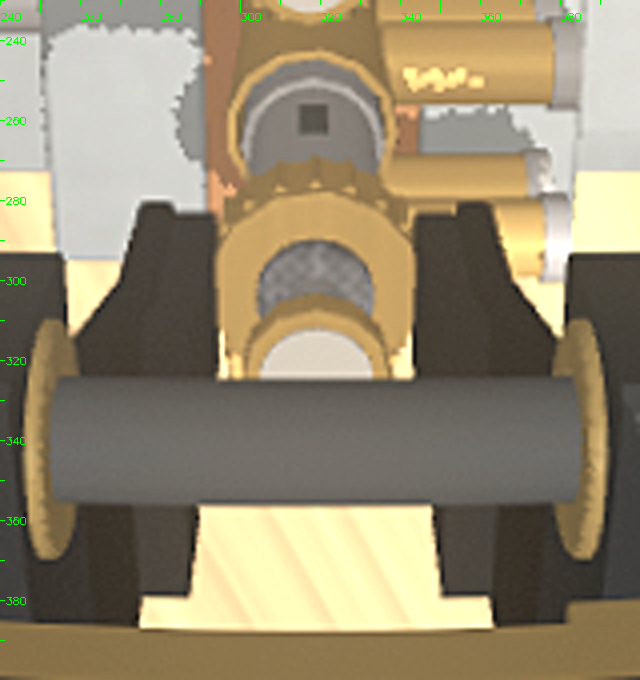

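The piston rises with the grip, and the top edge of its body shows in the rim at (318,252). I'll lift the rest of the way out.

Call:
{"op": "carry_out", "data": {
  "commands": [
    [[255, 0, 0, -0.4, 0, 0, 0], [255, 0, 0, -1.0, 0, 0, 0], [255, 0, 0, -1.8, 0, 0, 0], [255, 0, 0, -2.6, 0, 0, 0], [255, 0, 0, -3.4, 0, 0, 0], [255, 0, 0, -4.2, 0, 0, 0], [255, 0, 0, -4.9, 0, 0, 0], [255, 0, 0, -5.3, 0, 0, 0], [255, 0, 0, -5.5, 0, 0, 0], [255, 0, 0, -5.5, 0, 0, 0]]
  ]
}}

```text
time: 7.15
ee_pos: [0.601, 0.2309, 0.2968]
eef_rot: [0.977, -0.211, 0.001, -0.001]
ft_force: [0.1, -0.4, -0.5]
width: 0.0235
```

Run:
```python
from h import *
s=r.read_state();print(s['time'],pose(s),s['ft_force'].round(2),s['width'])
im=r.camera('wrist');crop(im,'pics/w5c.png',240,200,400,400,3)
im=r.camera('scene');crop(im,'pics/s5c.png',340,200,540,350,4)
v=np.radians(100.1);ax=np.array([.5303,-.2757])+.101*np.array([np.cos(v),np.sin(v)]);print(ax)
print(*units((*ax,.295),-79.9))
print(*units((ax[0]+.03,ax[1]+.1,.295),-79.9))
```

```text
7.15 (array([0.601 , 0.2309, 0.2968]), 'yaw', np.float64(-24.37), 'tilt', array([0.0015, 0.0009])) [ 0.12 -0.37 -0.5 ] 0.023529568211462553
[ 0.51258796 -0.17626518]
[ 3.5   16.285  0.039] [-1.2000e-02 -1.0000e-03  1.1105e+01]
[ 2.942 12.146  0.043] [-1.2000e-02 -1.0000e-03  1.1105e+01]
```

View pics/w5c.png

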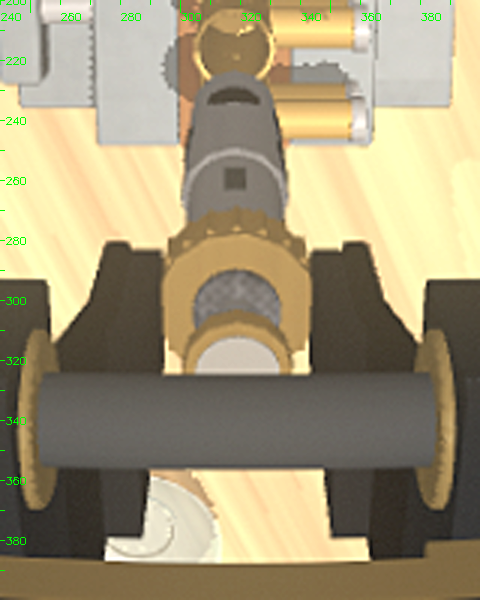

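View pics/s5c.png

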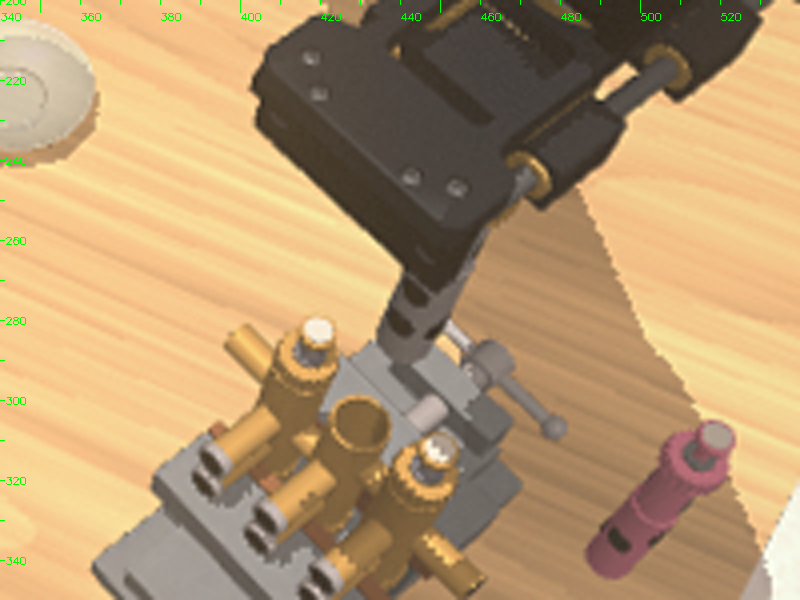

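The piston hangs free and the middle bore is empty at scene (431,305). Carrying it to a point about 100 mm short of the target, with the turn.

Call:
{"op": "carry_out", "data": {
  "commands": [
    [[255, 0.1, 0.5, 0, 0, 0, 0.5], [255, 0.4, 1.7, 0, 0, 0, 1.6], [255, 0.8, 3.2, 0, 0, 0, 3.0], [255, 1.2, 4.9, 0, 0, 0, 4.5], [255, 1.6, 6.6, 0, 0, 0, 6.0], [255, 2.0, 8.3, 0, 0, 0, 7.6], [255, 2.4, 9.8, 0, 0, 0, 9.0], [255, 2.7, 11.1, 0, 0, 0, 10.2], [255, 2.9, 11.9, 0, 0, 0, 10.9], [255, 2.94, 12.15, 0, 0, 0, 11.1], [255, 2.94, 12.15, 0, 0, 0, 11.1], [255, 2.94, 12.15, 0, 0, 0, 11.1]]
  ]
}}

```text
time: 8.75
ee_pos: [0.5427, -0.0748, 0.2961]
eef_rot: [0.768, -0.641, -0.0, -0.001]
ft_force: [-0.0, 1.0, -0.7]
width: 0.0232
```

Run:
```python
from h import *
s=r.read_state();print(s['time'],pose(s),s['ft_force'].round(2),s['width'],s['joint_positions'].round(2))
i=r.camera_info('wrist');print(i['origin'],i['rotation'])
im=r.camera('wrist');cv2.imwrite('pics/w6.png',im)
im=r.camera('scene');cv2.imwrite('pics/s6.png',im)
```

```text
8.75 (array([ 0.5427, -0.0748,  0.2961]), 'yaw', np.float64(-79.71), 'tilt', array([0.001 , 0.0011])) [-0.03  0.96 -0.72] 0.023197326402143385 [ 0.62  0.18 -0.65  1.48  0.11  1.51 -1.42]
[ 0.61800931 -0.06107244  0.4809899 ] [ 0.76007591 -0.63442829 -0.09049872  0.1076817 ]
```

View pics/w6.png

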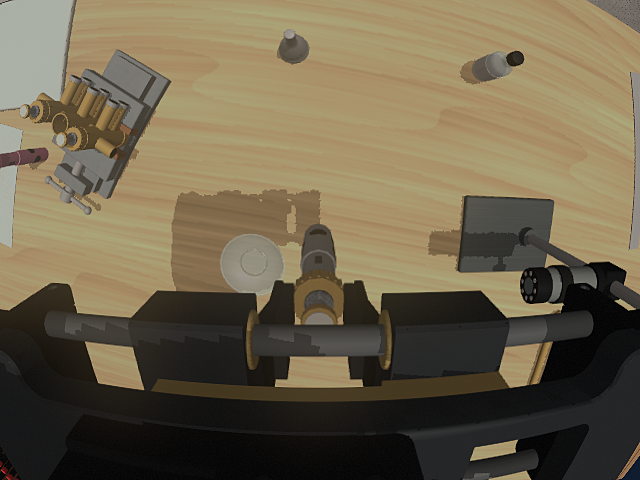

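View pics/s6.png

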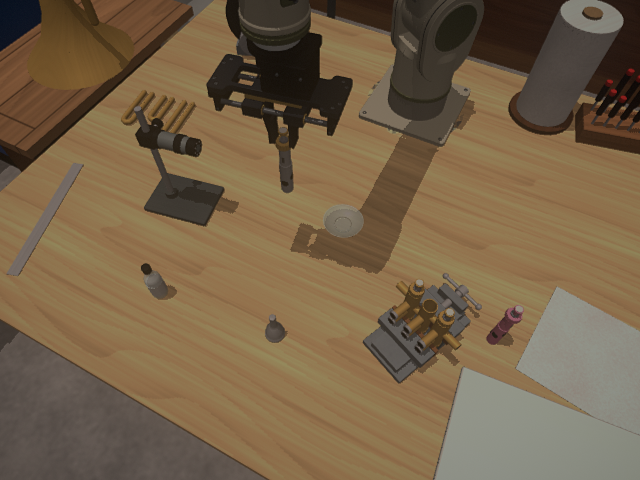

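The wrist view shows the inspection lens's front ring at about (529,287), with the piston at (318,250) facing it. I'll use this as a third ray for the lens.

Run:
```python
from h import *
crop('pics/w6.png','pics/w6c.png',440,180,640,320,4)
crop('pics/s6.png','pics/s6c.png',170,110,230,170,10)
```

```text
(no output)
```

View pics/w6c.png

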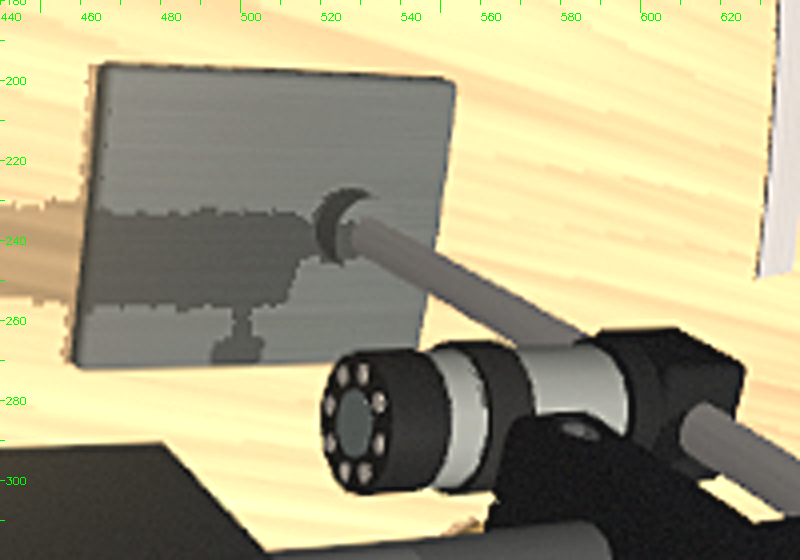

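View pics/s6c.png

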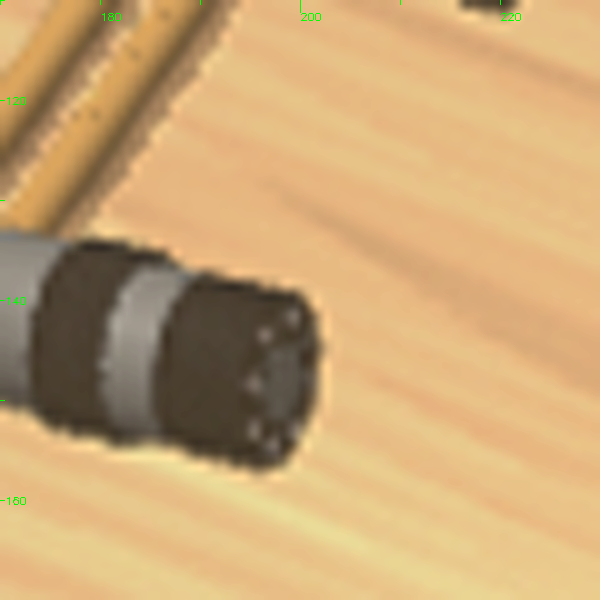

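Run:
```python
from h import *
i=r.camera_info('wrist')
w=ray('wrist',528.1,285.1,i);S=ray('scene',197.8,147.75);T=ray('top',471.8,246.2)
for q in((S,T),(w,S),(w,T),(w,S,T)):
    p,e=tri(*q);print(p.round(4),np.round(e,4))
c=lambda x,y,u0,v0,k:(u0+(x+.5)/k-.5,v0+(y+.5)/k-.5)
P=[plane('wrist',*c(*q,440,180,4),.012,i) for q in((103,63),(456,80),(80,366))]
print(np.round(P,4));
for a,b in((0,1),(0,2)):
    d=P[b]-P[a];print(np.hypot(*d[:2]),np.degrees(np.arctan2(d[1],d[0])))
print('cen',(P[1]+P[2])/2)
```

```text
[ 0.5317 -0.2766  0.1962] [0.0009 0.0009]
[ 0.5302 -0.2773  0.1943] [0.0002 0.0002]
[ 0.5314 -0.2765  0.1968] [0.0009 0.0009]
[ 0.5314 -0.2765  0.1962] [0.0008 0.0006 0.0012]
[[ 0.5839 -0.2677  0.012 ]
 [ 0.6104 -0.4145  0.012 ]
 [ 0.478  -0.2897  0.012 ]]
0.14920070827430137 -79.77733120849778
0.10813660724560811 -168.24177028003055
cen [ 0.54419388 -0.35211194  0.012     ]
```

Run:
```python
from h import *
print(*units((.5133,-.1772,.2528),-79.9))
```

```text
[3.811 1.885 1.724] [-0.012  0.009  0.032]
```

Call:
{"op": "carry_out", "data": {
  "commands": [
    [[255, 0.3, 0.15, 0.2, 0, 0, 0], [255, 0.9, 0.5, 0.5, 0, 0, 0], [255, 1.6, 0.8, 0.8, 0, 0, 0], [255, 2.3, 1.15, 1.1, 0, 0, 0], [255, 2.9, 1.45, 1.4, -0.01, 0.01, 0.03], [255, 3.4, 1.7, 1.6, -0.01, 0.01, 0.03], [255, 3.7, 1.85, 1.7, -0.01, 0.01, 0.03], [255, 3.81, 1.88, 1.72, -0.01, 0.01, 0.03], [255, 3.81, 1.88, 1.72, -0.01, 0.01, 0.03], [255, 3.81, 1.88, 1.72, -0.01, 0.01, 0.03], [255, 3.81, 1.88, 1.72, -0.01, 0.01, 0.03]]
  ]
}}

```text
time: 10.22
ee_pos: [0.5136, -0.1767, 0.2531]
eef_rot: [0.767, -0.642, 0.0, -0.0]
ft_force: [1.0, -0.4, -0.8]
width: 0.0233
```

Run:
```python
from h import *
s=r.read_state();print(s['time'],pose(s),s['ft_force'].round(2),s['width'])
i=r.camera_info('wrist');import pickle;pickle.dump(i,open('i7.pkl','wb'))
im=r.camera('wrist');cv2.imwrite('pics/w7.png',im);crop(im,'pics/w7c.png',270,190,470,320,4)
im=r.camera('scene');cv2.imwrite('pics/s7.png',im);crop(im,'pics/s7c.png',170,110,290,210,6)
im=r.camera('top');cv2.imwrite('pics/t7.png',im);crop(im,'pics/t7c.png',400,200,520,300,6)
```

```text
10.225 (array([ 0.5136, -0.1767,  0.2531]), 'yaw', np.float64(-79.85), 'tilt', array([ 0.0005, -0.0001])) [ 1.02 -0.35 -0.8 ] 0.023328202107153504
```

View pics/w7c.png

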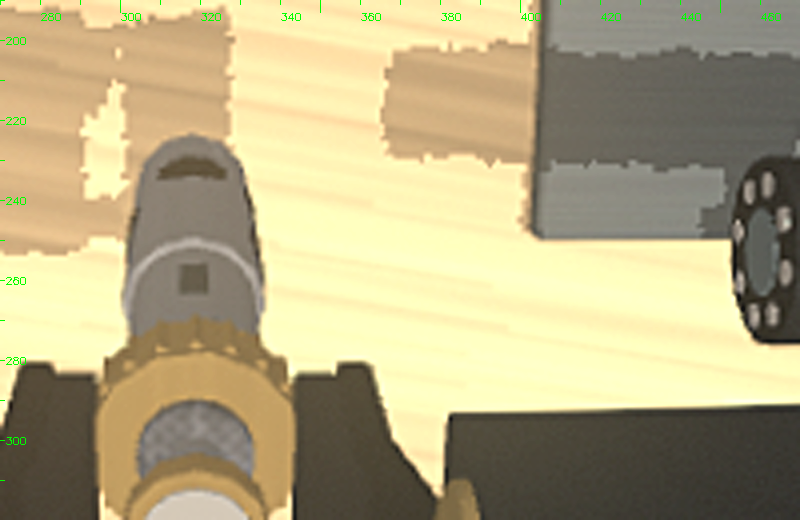

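View pics/s7c.png

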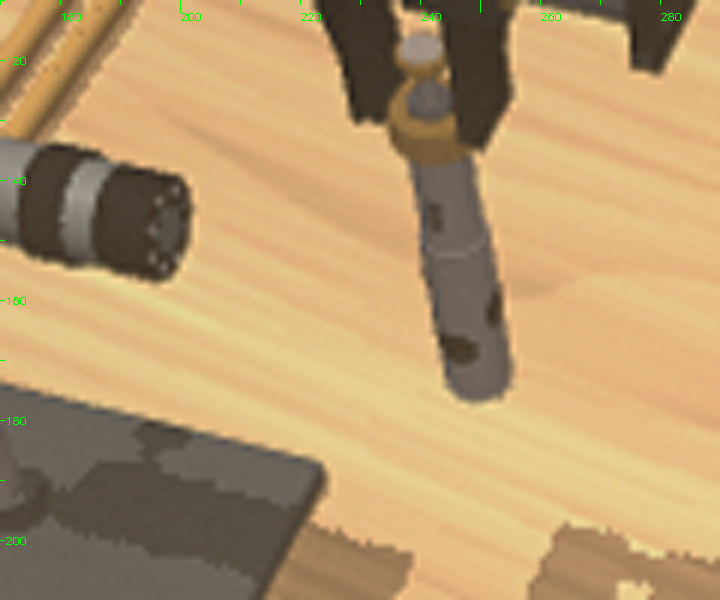

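View pics/t7c.png

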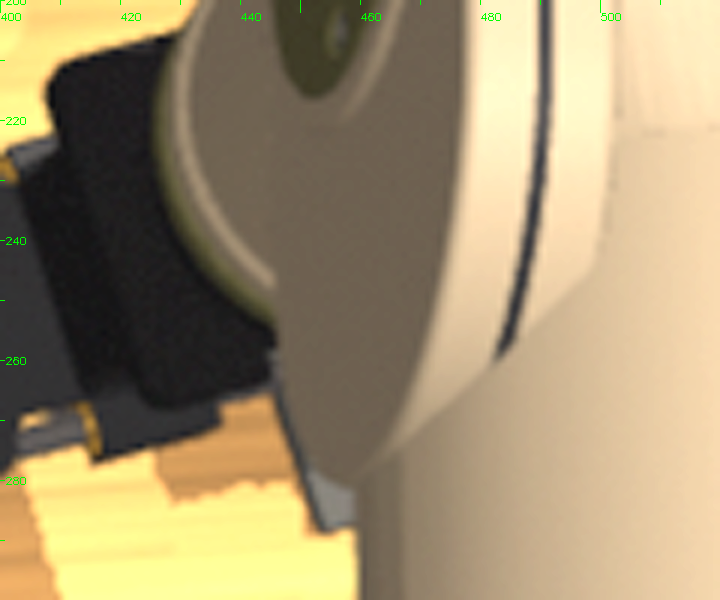

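Run:
```python
from h import *
import pickle
i7=pickle.load(open('i7.pkl','rb'))
i6=dict(i7);i6['origin']=np.array([.61800931,-.06107244,.4809899]);i6['rotation']=np.array([.76007591,-.63442829,-.09049872,.1076817])
w6=ray('wrist',528.1,285.1,i6);w7=ray('wrist',460.4,252.6,i7);S=ray('scene',197.8,147.75);T=ray('top',471.8,246.2)
for q in((w7,S),(w7,T),(w6,w7),(w7,w6,S,T)):
    p,e=tri(*q);print(p.round(4),np.round(e,4))
s=r.read_state();tcp=s['ee_pos'];foot=tcp-[0,0,.0948];print('foot',foot)
t=np.linspace(0,2*np.pi,72)
for n,i in(('scene',None),('wrist',i7)):
  for h,rad in((0,.011),(.068,.011),(.119,.013)):
    P=np.array([proj(n,foot+[rad*np.cos(a),rad*np.sin(a),h],i) for a in t]);print(n,h,'u',P[:,0].min().round(1),P[:,0].max().round(1),'v',P[:,1].min().round(1),P[:,1].max().round(1))
# ports at foot 38: single port at yaw+90
for n,i in(('scene',None),('wrist',i7)):
  for k in(90,180):
    for h in (.026,.038,.05):
        a=np.radians(-79.85+k);print(n,k,h,np.round(proj(n,foot+[.011*np.cos(a),.011*np.sin(a),h],i),1))
```

```text
[ 0.5294 -0.2784  0.1929] [0.0003 0.0003]
[ 0.5313 -0.2758  0.2001] [0.0004 0.0004]
[ 0.5291 -0.2798  0.1907] [0.0001 0.0001]
[ 0.5311 -0.2767  0.196 ] [0.0009 0.0008 0.0007 0.0013]
foot [ 0.51349149 -0.1769674   0.1581724 ]
scene 0 u 243.5 254.9 v 168.4 177.1
scene 0.068 u 238.9 251.0 v 143.6 152.5
scene 0.119 u 233.9 249.0 v 121.9 132.6
wrist 0 u 304.8 333.0 v 223.1 250.3
wrist 0.068 u 301.0 337.2 v 249.3 283.4
wrist 0.119 u 292.1 346.5 v 277.7 326.6
scene 90 0.026 [245.5 167.9]
scene 90 0.038 [244.7 163.6]
scene 90 0.05 [243.9 159.1]
scene 180 0.026 [253.1 165. ]
scene 180 0.038 [252.4 160.6]
scene 180 0.05 [251.7 156.2]
wrist 90 0.026 [319.  231.6]
wrist 90 0.038 [319.  236.1]
wrist 90 0.05 [319. 241.]
wrist 180 0.026 [303.6 246.5]
wrist 180 0.038 [302.9 251.6]
wrist 180 0.05 [302.2 257.2]
```

The piston lands within about 0.3 px of its predicted place in the scene and wrist views. The lens height is the less certain number (0.193 to 0.200). I'll refine it by removing each camera's local bias, using points the arm's position makes known, and fitting the glass more carefully.

Run:
```python
from h import *
for f,o,b,k in(('pics/w6.png','pics/g6.png',(515,262,550,307),12),('pics/w7.png','pics/g7.png',(445,222,480,282),10),('pics/s7.png','pics/gs.png',(188,135,206,160),22),('pics/top0.png','pics/gt.png',(463,233,490,260),20)):
    u0,v0,u1,v1=b;c=cv2.imread(f)[v0:v1,u0:u1];c=cv2.convertScaleAbs(cv2.resize(c,None,fx=k,fy=k,interpolation=0),alpha=2)
    for u in range(u0,u1,5): cv2.putText(c,str(u),((u-u0)*k,10),0,.35,(0,255,0),1);cv2.line(c,((u-u0)*k+k//2,12),((u-u0)*k+k//2,16),(0,255,0))
    for v in range(v0,v1,5): cv2.putText(c,str(v),(0,(v-v0)*k+k//2+4),0,.35,(0,255,0),1)
    cv2.imwrite(o,c)
a=[cv2.imread(f'pics/{x}.png') for x in('g6','g7','gs','gt')]
H=max(x.shape[0] for x in a)
a=[cv2.copyMakeBorder(x,0,H-x.shape[0],0,8,0) for x in a]
cv2.imwrite('pics/gA.png',np.hstack(a[:2]));cv2.imwrite('pics/gB.png',np.hstack([a[2][:,:390],a[3][:,:400]]))
p=(.6010,.2311,.178);print('btn pred scene',proj('scene',p),'obs 436.91,291.2; top',proj('top',p),'obs 180.94,234.58')
```

```text
btn pred scene (np.float64(436.71967355950653), np.float64(291.4572332453381)) obs 436.91,291.2; top (np.float64(181.22605196528585), np.float64(235.12939087747668)) obs 180.94,234.58
```

View pics/gA.png

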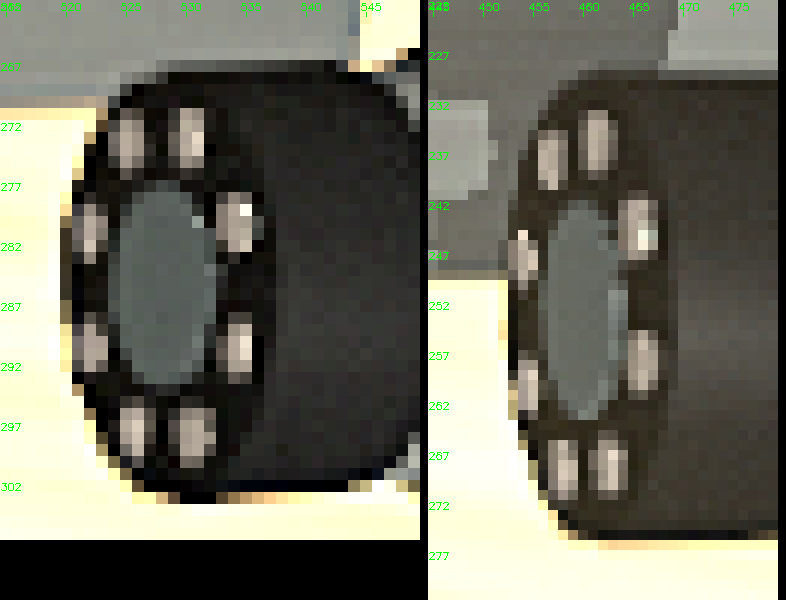

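View pics/gB.png

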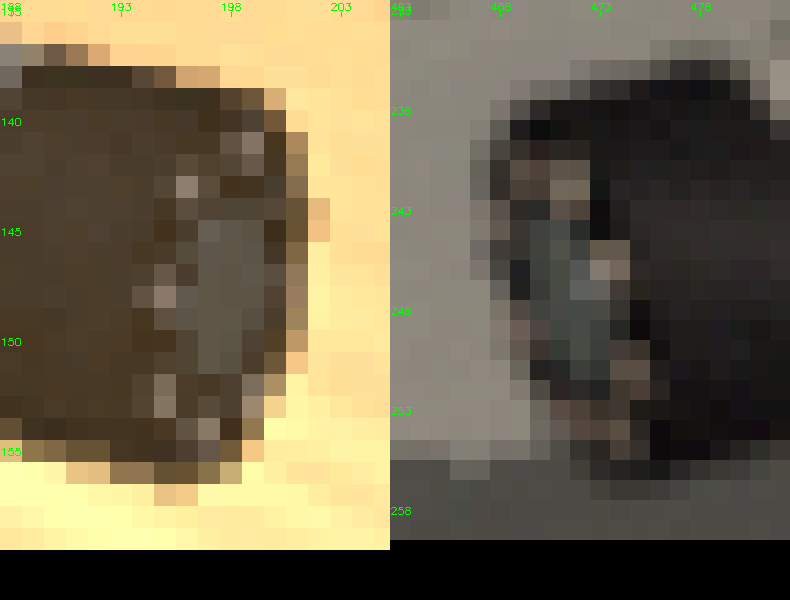

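Run:
```python
from h import *
import pickle
i7=pickle.load(open('i7.pkl','rb'))
i6=dict(i7);i6['origin']=np.array([.61800931,-.06107244,.4809899]);i6['rotation']=np.array([.76007591,-.63442829,-.09049872,.1076817])
for cor in(0,1):
    w6=ray('wrist',528.0+.7*cor,285.2,i6);w7=ray('wrist',460.+.7*cor,252.45,i7);S=ray('scene',197.9-.2*cor,147.95+.25*cor);T=ray('top',471.6+.3*cor,247.4+.55*cor)
    for q in((S,T),(w6,S),(w7,S),(w6,T),(w7,T),(w6,w7),(w7,w6,S,T)):
        p,e=tri(*q);print(p.round(4),np.round(e,4))
```

```text
[ 0.5303 -0.2773  0.1938] [0.0003 0.0003]
[ 0.53   -0.2773  0.1936] [0.0002 0.0002]
[ 0.5293 -0.2784  0.1923] [0.0003 0.0003]
[ 0.5302 -0.2773  0.1942] [0.0002 0.0002]
[ 0.5302 -0.2771  0.1955] [0.0001 0.0001]
[ 0.5293 -0.279   0.1917] [0. 0.]
[ 0.5301 -0.2775  0.1939] [0.0005 0.0001 0.0005 0.0003]
[ 0.5297 -0.2785  0.1919] [0.0002 0.0002]
[ 0.5299 -0.2784  0.1927] [0.0005 0.0005]
[ 0.529  -0.2795  0.1908] [0.0004 0.0004]
[ 0.5298 -0.2785  0.1931] [0.0003 0.0003]
[ 0.5297 -0.2785  0.1931] [0.0003 0.0003]
[ 0.5297 -0.2791  0.1926] [0.0001 0.0001]
[ 0.5297 -0.2787  0.1924] [0.0004 0.0005 0.0006 0.0003]
```

The bias-corrected rays now agree to about 0.5 mm: lens ≈ (0.530,-0.278,0.193), view yaw 100.2°. Fine adjustment next.

Run:
```python
from h import *
s=r.read_state();print(pose(s));print(*units((.5121,-.1786,.2498),-79.9))
```

```text
(array([ 0.5135, -0.177 ,  0.253 ]), 'yaw', np.float64(-79.88), 'tilt', array([ 0.0002, -0.0001]))
[0.054 0.066 0.127] [-0.003 -0.002  0.005]
```

Call:
{"op": "carry_out", "data": {
  "commands": [
    [[255, 0.03, 0.03, 0.06, 0, 0, 0], [255, 0.055, 0.065, 0.13, 0, 0, 0], [255, 0.055, 0.065, 0.13, 0, 0, 0], [255, 0.055, 0.065, 0.13, 0, 0, 0], [255, 0.055, 0.065, 0.13, 0, 0, 0], [255, 0.055, 0.065, 0.13, 0, 0, 0]]
  ]
}}

```text
time: 11.12
ee_pos: [0.5122, -0.1786, 0.2498]
eef_rot: [0.767, -0.642, 0.0, -0.0]
ft_force: [0.5, -0.6, -1.4]
width: 0.0235
```

Run:
```python
from h import *
s=r.read_state();print(s['time'],pose(s),s['ft_force'].round(2),s['width'],np.abs(s['joint_vel']).max())
f=s['ee_pos']-[0,0,.0948];L=np.array([.53,-.278,.193]);v=np.radians(100.2);V=np.array([np.cos(v),np.sin(v),0])
a=np.radians(-79.8);pt=f+[.011*np.cos(a),.011*np.sin(a),.038];d=pt-L;print('range',d@V,'lat',d@np.array([-V[1],V[0],0]),'dz',d[2])
im=r.camera('wrist');cv2.imwrite('pics/w8.png',im);im=r.camera('scene');cv2.imwrite('pics/s8.png',im);crop(im,'pics/s8c.png',120,90,300,230,4)
crop('pics/w8.png','pics/w8c.png',270,190,470,320,4)
s=r.read_state();print(s['time'],pose(s),units((.5121,-.1786,.2498),-79.9))
```

```text
11.125 (array([ 0.5122, -0.1786,  0.2498]), 'yaw', np.float64(-79.87), 'tilt', array([ 0.0003, -0.0001])) [ 0.52 -0.56 -1.39] 0.023502166932847304 0.0019894864789568854
range 0.08999457687599563 lat -6.029762920469973e-05 dz -2.7335852649384984e-05
11.225 (array([ 0.5122, -0.1786,  0.2498]), 'yaw', np.float64(-79.87), 'tilt', array([ 0.0003, -0.0002])) (array([-0.002,  0.003, -0.002]), array([-0.004, -0.002,  0.006]))
```

View pics/s8c.png

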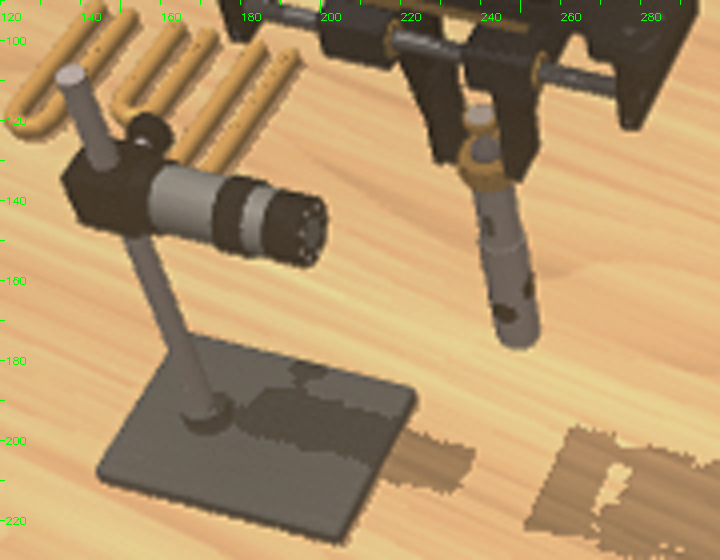

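View pics/w8c.png

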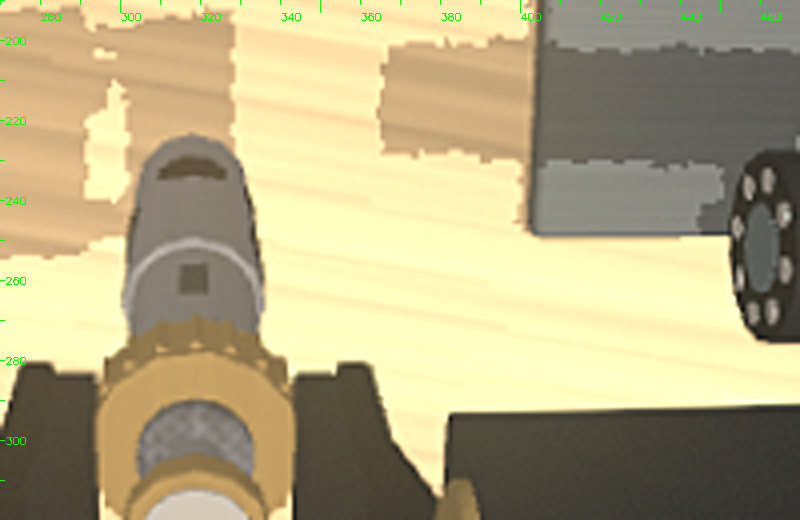

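The piston hangs upright. Its single side port (318,231) sits on the piston's centreline in the wrist view, so the pair faces along the tool's x axis towards the lens. The camera and bystanders are undisturbed and the arm is still, so I'm handing in.

Run:
```python
from h import *
print(r.close_job())
s=r.read_state();print(s['time'],pose(s),s['width'])
```

```text
the job is handed in; nothing more can be done
None
the job is handed in; nothing more can be done
```

I gripped the middle valve by its knurled cap and drew it straight up out of its casing. I turned it about 55.5° and stopped with its port pair facing the inspection lens, then handed in at about 11.2 s of the 42 s.

**Final pose:** taken from the arm's reading and my lens measurement, the ports are 90.0 mm from the glass, with less than 0.1 mm sideways and height error. The tool was tilted less than 0.001 rad and the joints were still.

**Real uncertainty:** these figures rest on where I placed the lens, at (0.530, -0.278, 0.193) m with the view direction at 100.2°. That is good to about 1–2 mm and under 1°. My first lens height estimates disagreed, at 193–200 mm. After I re-picked the glass centre and removed each camera's bias, they came to 191–193 mm.

**Checks:**
- **Grip width:** the fingers read about 23.3 mm, although the cap is listed as 26 mm across. The close pictures showed both pads on the cap, and it did not slip during the lift or the carry.
- **Port pair not seen at the end:** no camera could see the side facing the lens. I judged its facing from the single side port, which sat on the piston's centreline in the wrist view, and from the pair seen during the lift.
- **Surroundings:** the last views showed the camera and stand unmoved. The wrist force stayed under about 2 N wherever I read it. I saw nothing disturbed, but the last close-ups did not cover the dish, oil bottle or mouthpiece.

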